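# Re-seat the drawer divider with its kick-down lock

### The job

Make the spoon bay of the drawer wider: flick up the lever that locks the clear divider, slide the divider along its rail away from the spoons, find the next slot by feel and press the lever fully down so that the divider is locked there. Be gentle with the lever's small tooth, which snaps if it is forced, and leave the other things in the drawer where they are.

Things in the scene. Friction and masses are not known exactly. Their poses are not given: they have to be found in the camera images.
- drawer: White melamine drawer set on the worktop, open on top, 360 (its x) x 460 (its y) x 75 high (mm), walls and floor 12 thick. Origin: centre of its underside. x points to its back, away from the robot; y roughly to the robot's left. The rail is parallel to its y.
- rail: Aluminium rail, 400 long, 46 wide, 45 high (mm), fixed on the drawer floor inside the wall nearest the robot. Origin: centre of its underside; y runs along it away from the spoons, x to the back of the drawer, z up. Its top has two slots, 10 wide along y and 12 deep.
- slot1 (a point): The first slot in the rail's top, where the divider is locked at the start; 18 mm to the +x side of the rail's centre line. The second slot lies 76 to 124 mm from it along the rail's +y. Both are covered by a continuous black rubber lip, so the second can be neither seen nor measured: it must be felt for with the tooth.
- divider (a joint): Travel of the divider along the rail's +y, m: 0 at the start, stops at -0.004 and 0.15. Clear acrylic panel 5 thick, 277 long, top 48 mm above the drawer floor, reaching from the rail to the back of the drawer, on a grey carriage. About 0.4 kg; slides with about 1.5 N when the tooth is out. Spoons on its -y side, dispenser and egg cup on its +y side.
- lever (a joint): Angle of the white lock lever, rad: 0 = fully down against its stop (level, tooth 6 mm deep in a slot), grows as the free end rises, to 1.0. Its stiff hinge stays where it is left; about 2.5 N at the pedal moves it. The tooth is clear of the rail above 0.19; with no slot under the tooth the lever stops there, and gives only a few mm at the pedal under load.
- hinge (a point): The lever's hinge on the carriage, 15 mm to the robot's side of the rail's centre line, 57 mm above the drawer floor. The hinge line is parallel to the rail's y.
- pedal (a point): Middle of the lever's ribbed grip end, 90 mm from the hinge on the lever's centre line; the lever ends 13 mm farther. Bar 24 wide (along the rail), 12 thick. When down it points from the hinge along the rail's +x, above the panel. It can be pinched across the 24 mm from above, a finger either side of the panel, and so lifted, slid and pressed.
- tooth: Small steel tooth under the lever, 33 mm from the hinge, 6 wide along the rail, its tip (edges rounded 1.5) 18 mm below the lever's centre line; 2 mm of play either way in a slot. Origin: above it on the lever's centre line. It snaps at 45 N: about 16 N pressed down at the pedal with no slot beneath, or 45 N sideways on the divider while it is in a slot.
- dispenser: Closed green formula dispenser, 72 mm round, 97 tall, standing in the back corner beyond the divider's +y side. Origin: centre of its underside. To be left alone.
- egg_cup: White ceramic egg cup, 50 mm round, 51 tall, standing on the divider's +y side. Origin: centre of its underside. To be left alone.
- spoon_a: Pastel pink plastic baby spoon, 140 mm long, lying on the divider's -y side. To be left alone.
- spoon_b: Pastel blue plastic baby spoon, 140 mm long, lying on the divider's -y side. To be left alone.

How it is judged:
On the way, in this order (a step that is already met when the one before it is completed fails the run):
1. the lever is flicked up while the divider is still at the first slot (value of joint lever above 0.17 rad and value of joint divider below 0.03 m), for 0.05 s.
2. the divider is slid most of the way to the next slot with the lever up (value of joint lever above 0.1 rad and value of joint divider above 0.05 m), for 0.05 s.
3. the lever is pressed down into the second slot (value of joint lever below 0.06 rad and value of joint divider above 0.07 m), for 0.2 s.
At the end, for the whole second after the job is handed in: The divider stands still at the second slot (70 to 130 mm along the rail from where it began) with its lever fully down, less than 0.06 rad from its lower stop, so that the tooth is in the slot (all of step 3 and value of joint divider below 0.13 m and velocity of joint divider between -0.01 and 0.01 m/s); the robot touches nothing.
It fails at once if the tooth is forced against the rail with more than 45 N (contact force between tooth and rail above 45 N).
It fails at once if the dispenser is moved more than 15 mm (distance of dispenser from where it was at the start of the episode above 0.015 m).
It fails at once if the egg cup is moved more than 15 mm or tipped (distance of egg_cup from where it was at the start of the episode above 0.015 m or angle between egg_cup's own z axis and vertical above 0.5 rad).
It fails at once if a spoon is moved more than 20 mm (distance of any of spoon_a, spoon_b from where it was at the start of the episode above 0.02 m).
It also fails if it takes over 64 s, if anything falls off the work surface, if the arm or the gripper's body presses on something with over 40 N, if the wrist force passes 120 N, or if a joint passes its speed limit or range.

### The arm

A 7-joint arm with a two-finger parallel gripper is mounted at the origin on the work surface. World frame = base frame: x ahead of the robot, y to its left, z up, the work surface at z = 0. Lengths are in m, angles in rad, forces in N, time in s.
With the tool pointing down it reaches from about 0.4 to 0.85 m from the base axis. Payload 10.4 kg.
Tool frame: the origin (TCP) lies midway between the tips of the shut fingers; the grasp point (between the pads) lies 19 mm behind it; z points along the fingers, y is the line along which they close (so a half turn about z gives the same grasp; the last joint's range is limited). The gripper opens to 87 mm and grips with 3 to 60 N. Pads are 19 mm wide; open, the fingers measure 117 mm over their backs; the gripper's body (75 mm by 190 mm) begins 51 mm behind the grasp point.
Start: joints at [1.184, 0.332, -0.065, 1.46, 0.022, 1.35, -0.088], TCP at [0.222, -0.584, 0.223] pointing down, gripper open.
Joint ranges: [-2.6, 2.6], [-0.5, 2.12], [-1.47, 1.34], [0.16, 2.42], [-1.27, 4.41], [0.06, 2.06], [-2.6, 2.6]. Speed limits (rad/s): [2.22, 2.22, 2.79, 2.79, 3.14, 3.14, 3.14].

### API

Orientations are given as a unit quaternion [x, y, z, w].
In Python, from bench import env gives the robot as it stands. The module is installed in compiled form; this text tells all that it offers.
- The arm moves only by the shell command python3 -m crank 'ROWS'. ROWS is text: rows parted by semicolons, each of 5 numbers parted by spaces: the shift along the tool's x, y, z in cm, then the turn about the tool's z in degrees, then the opening, from -1 (shut) to 1 (fully open). In form: tx ty tz yaw claw; .... A call has 1 to 20 rows; each row shifts and turns the commanded pose from where the row before left it, along the tool's axes as they then stand; what a row does not reach is not made up. A row lasts 1/8 s, in which the tool goes at most 62.5 mm and 10.7 degrees, less where a joint would pass 70% of its speed; a pose out of reach is approached as far as the arm can. A call is refused whole if a number of a shift passes 6.25 or a number of a turn 10.7, either way. A call with a gripper value outside its range is refused whole. The fingers move at their own pace and stop on an object; the grip force is fixed at half the most. Time passes only in rows, so rows that do not move let the fingers close. It gives the time, the measured TCP pose, the force, the opening and the grip force at its end, in the units of the state.
- env.state(): the state, without advancing time (a new reading comes with each control period).
- env.read_camera(name): name is "side" or "top"; returns (picture, depth): 384x512x3 uint8, red, green, blue; 384x512 float32, m along the optical axis (not along the pixel's ray), 0 where there is no reading.
- env.calibration(name): a dict with "mtx" (3x3 intrinsics, pixels), "R" (3x3) and "t" (3): a world point X has camera coordinates R X + t. Camera axes: x right, y down, z forward; pixel columns grow to the right and rows downward; lengths in m; the calibration is good to about 2 mm. A picture is of the moment at which its call begins. calibration takes no time and is no camera call.
- env.sign_off(): hands the job in; it is judged then, once.
The state is a dict: "t": time; "joints": joint angles; "dq": joint speeds; "effort": joint torques, N m; "position": TCP position; "orientation": TCP orientation; "wrist_force": force on the tool from outside, world axes, zero at the start; "torque": the same for the moment, N m; "finger_gap": finger opening in m; "finger_force": force on a finger pad.
Only numpy, scipy, OpenCV 4.12 (cv2) and the standard library are available. Lean on these libraries where they do the work, as an engineer would, in place of code of your own. Each camera call takes 0.05 s, during which the arm holds its last target. There are 200 camera calls.

## Working session

There is one attempt and no reset: what is moved stays moved. The work goes in short steps, Python scripts to look and compute and a shell command to move; the robot and the scene stay as the last step left them, time stands still between calls to the robot, and variables do not carry over. Pictures are saved under pics/ and viewed, at most 10 in all, crops included, and the job is handed in when it is done.

```bash
mkdir -p pics
python3 - <<'E'
from bench import env
import cv2,numpy as np
for n in("top","side"):
    p,d=env.read_camera(n); cv2.imwrite(f"pics/{n}0.png",cv2.cvtColor(p,cv2.COLOR_RGB2BGR)); np.save(f"{n}0.npy",d)
    c=env.calibration(n); print(n,c["mtx"].round(1).tolist(),c["R"].round(3).tolist(),c["t"].round(3))
s=env.state(); print(s["t"],s["position"],s["orientation"],s["finger_gap"],s["wrist_force"])
E
```

```text
top [[398.4, 0.0, 249.2], [0.0, 398.4, 197.2], [0.0, 0.0, 1.0]] [[-0.01, -1.0, -0.014], [-0.991, 0.011, -0.135], [0.136, 0.013, -0.991]] [0.022 0.575 0.855]
side [[465.3, 0.0, 255.5], [0.0, 465.3, 188.4], [0.0, 0.0, 1.0]] [[-0.924, -0.382, 0.015], [-0.294, 0.684, -0.667], [0.245, -0.621, -0.745]] [0.547 0.183 0.755]
0.1 [ 0.22227337 -0.58378617  0.22186406] [ 9.83501580e-01  1.80898523e-01 -1.30017669e-04 -5.91301643e-04] 0.08703272200894596 [-0.15591239  0.92100384 -0.2267886 ]
```

View pics/top0.png

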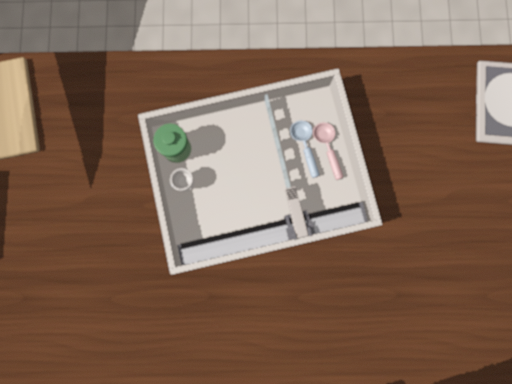

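View pics/side0.png

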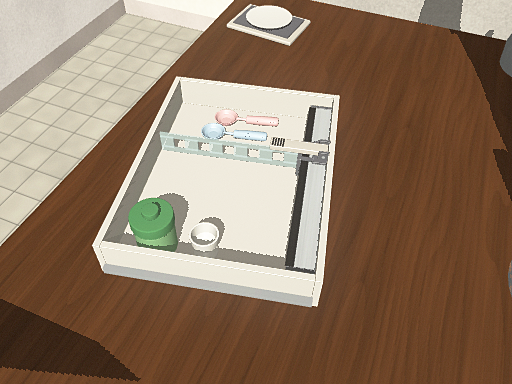

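The top view shows the drawer's outer corners at about (139,116), (340,71), (381,226) and (172,272). The lever runs from about (304,235) to the ribbed end near (292,192). In the side view the ribbed pedal is near (278,142). The spoons are on one side of the divider, with the cup and dispenser on the other. Next I measure the rim and zoom in on the lever.

```bash
cat > h.py <<'E'
import numpy as np,cv2
from bench import env
def ray(n,u,v):
    c=env.calibration(n);R,t=np.array(c["R"]),np.array(c["t"])
    return -R.T@t, R.T@np.linalg.inv(c["mtx"])@[u,v,1]
def onz(n,u,v,z):
    o,d=ray(n,u,v); return o+d*(z-o[2])/d[2]
def two(a,b):
    (o1,d1),(o2,d2)=ray("top",*a),ray("side",*b)
    s=np.linalg.lstsq(np.c_[d1,-d2],o2-o1,rcond=None)[0]
    p,q=o1+s[0]*d1,o2+s[1]*d2; return (p+q)/2,np.linalg.norm(p-q)
def proj(n,X):
    c=env.calibration(n);x=c["mtx"]@(np.array(c["R"])@X+c["t"]);return x[:2]/x[2]
E
python3 - <<'E'
from h import *
p=cv2.imread("pics/top0.png"); hsv=cv2.cvtColor(p,cv2.COLOR_BGR2HSV)
m=((hsv[...,1]<60)&(hsv[...,2]>90)).astype(np.uint8); m[:60]=0; m[:,:120]=0; m[:,400:]=0
c=max(cv2.findContours(m,0,2)[0],key=cv2.contourArea)
h=cv2.convexHull(c); q=cv2.approxPolyDP(h,8,True)[:,0]
print(q.tolist())
P=np.array([onz("top",*x,0.075) for x in q]); print(P.round(4)); print([np.linalg.norm(P[i]-P[i-1]).round(4) for i in range(len(P))], P.mean(0))
(c0,s0,a0)=cv2.minAreaRect((np.array([onz("top",*x[0],0.075)[:2] for x in h])*1000).astype(np.float32)); print(c0,s0,a0)
A=cv2.resize(cv2.imread("pics/top0.png")[165:255,260:350],(400,400),interpolation=cv2.INTER_CUBIC)
B=cv2.resize(cv2.imread("pics/side0.png")[110:190,255:345],(400,400*80//90),interpolation=cv2.INTER_CUBIC)
B=cv2.copyMakeBorder(B,0,400-B.shape[0],0,0,0); cv2.imwrite("pics/crop.png",np.hstack([A,B]))
E
```

```text
[[337, 68], [381, 225], [170, 274], [138, 114]]
[[ 0.8613 -0.185   0.075 ]
 [ 0.5077 -0.2643  0.075 ]
 [ 0.4093  0.1835  0.075 ]
 [ 0.7604  0.261   0.075 ]]
[np.float64(0.4573), np.float64(0.3624), np.float64(0.4585), np.float64(0.3596)] [ 0.63465524 -0.00119875  0.075     ]
(634.884033203125, -2.260772705078125) (364.3345031738281, 464.02880859375) 12.57185173034668
```

View pics/crop.png

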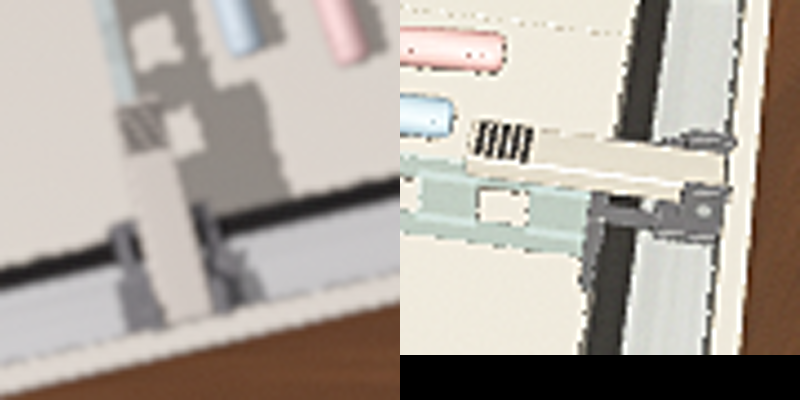

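The crop shows the ribs centred at about top pixel (292.6,193.6) and side pixel (278.2,142.0). The lever lies level over the panel.

Run:
```python
from h import *
p,e=two((292.6,193.6),(278.2,142.0)); print("ribs 2view",p.round(4),e.round(4), "top@.075",onz("top",292.6,193.6,.075).round(4),"side",onz("side",278.2,142,.075).round(4))
a=np.radians(12.57);X=np.array([np.cos(a),np.sin(a),0]);Y=np.array([-X[1],X[0],0]);C=np.array([.6347,-.0017,0])
print("in drawer",(p-C)@X,(p-C)@Y)
hu=(178/4.444+260,260/4.444+165);q=onz("top",*hu,.075);print("lever mid",q,(q-C)@X,(q-C)@Y)
for n,u,v,z in(("cup","top",None,None),): pass
for nm,uv,z in(("cup",(181,180),.063),("disp",(171,142),.109),("spoonb end",(315,176),.018),("spoona end",(338,178),.018)):
    g=onz("top",*uv,z);print(nm,g.round(3),((g-C)@X).round(3),((g-C)@Y).round(3))
s=env.state()
from scipy.spatial.transform import Rotation as R
print(R.from_quat(s["orientation"]).as_matrix().round(3))
```

```text
ribs 2view [ 0.5783 -0.0786  0.0716] 0.001 top@.075 [ 0.5773 -0.0784  0.075 ] side [ 0.5776 -0.0751  0.075 ]
in drawer -0.07183724598377031 -0.06281191763201598
lever mid [ 0.51266584 -0.09270347  0.075     ] -0.13891439564447125 -0.062263627569366056
cup [0.612 0.165 0.063] 0.014 0.168
disp [0.686 0.179 0.109] 0.089 0.165
spoonb end [ 0.626 -0.137  0.018] -0.038 -0.13
spoona end [ 0.621 -0.189  0.018] -0.055 -0.18
[[ 0.935  0.356 -0.   ]
 [ 0.356 -0.935  0.001]
 [-0.    -0.001 -1.   ]]
```

The pedal is at about (0.579,-0.078,0.069), matching the drawer geometry: x -0.070, slot1 at drawer y -0.0625. The tool needs +8.2° of turn. After that tool x is the drawer's +x, and sliding the divider is -ty.

```bash
python3 -m crank '0 0 0 8.2 0.3; 4.2 -3.8 0 0 0.3; 4.2 -3.8 0 0 0.3; 4.2 -3.8 0 0 0.3; 4.2 -3.8 0 0 0.3; 4.2 -3.8 0 0 0.3; 4.2 -3.8 0 0 0.3; 4.2 -3.8 0 0 0.3; 4.2 -3.8 0 0 0.3; 4.2 -3.8 0 0 0.3; 4.2 -3.8 0 0 0.3; 4.0 -3.6 0 0 0.3; 0 0 0 0 0.3; 0 0 0 0 0.3'
cat >> h.py <<'E'
a=np.radians(12.57);X=np.array([np.cos(a),np.sin(a),0]);Y=np.array([-X[1],X[0],0]);C=np.array([.6347,-.0017,0])
def st():
    s=env.state();p=np.array(s["position"])-C;f=np.array(s["wrist_force"]);q=s["orientation"]
    print("t",round(s["t"],2),"drawer mm",(np.array([p@X,p@Y,p[2]])*1000).round(1),"F",np.round([f@X,f@Y,f[2]],2),"gap",round(s["finger_gap"]*1000,1),"gf",np.round(s["finger_force"],1),"yaw",np.degrees(2*np.arctan2(q[1],q[0])).round(2))
E
python3 -c "from h import *;st()"
```

```text
t: 1.85
position: [0.5799, -0.078, 0.2221]
orientation: [0.994, 0.11, -0.001, 0.0]
wrist_force: [0.2, -1.3, -0.1]
finger_gap: 0.0567
finger_force: 0.0
t 1.85 drawer mm [-70.1 -62.5 222.1] F [-0.11 -1.33 -0.15] gap 56.7 gf 0.0 yaw 12.64
```

```bash
python3 -m crank '0 0 5 0 0.2; 0 0 5 0 0.1; 0 0 4 0 0; 0 0 2 0 0; 0 0 1.2 0 0; 0 0 0 0 0; 0 0 0 0 -0.2; 0 0 0 0 -0.3; 0 0 0 0 -0.35'
python3 - <<'E'
from h import *
st()
p,d=env.read_camera("side"); cv2.imwrite("pics/s1.png",cv2.resize(cv2.cvtColor(p,cv2.COLOR_RGB2BGR)[70:230,180:380],(800,640*800//800))[:600])
E
```

```text
t: 2.98
position: [0.5806, -0.0776, 0.0512]
orientation: [0.994, 0.11, 0.0, 0.0]
wrist_force: [0.1, -0.3, 0.3]
finger_gap: 0.0297
finger_force: 0.0
t 2.98 drawer mm [-69.4 -62.3  51.2] F [ 0.05 -0.37  0.32] gap 29.7 gf 0.0 yaw 12.64
```

View pics/s1.png

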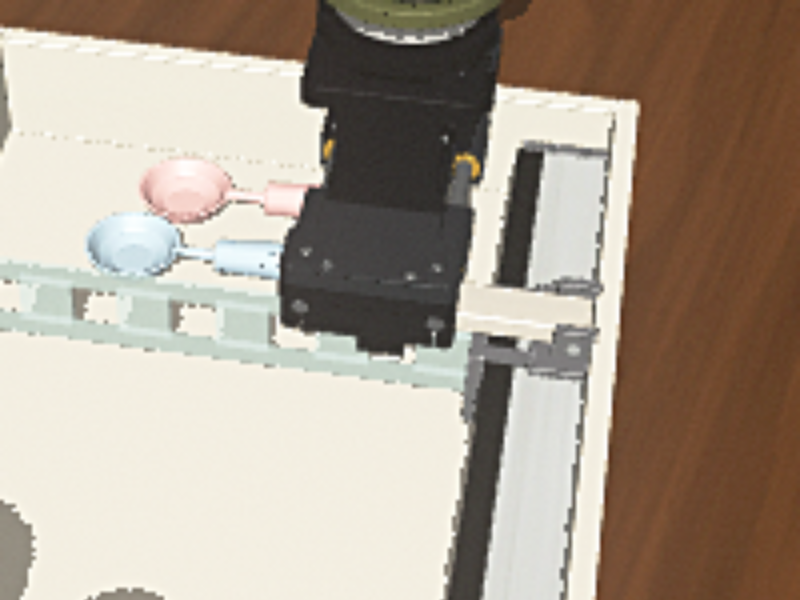

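The gripper sits over the pedal (crop around (375,330)) with the lever between its fingers and no contact. I'll close it.

```bash
python3 -m crank '0 0 0 0 -0.5; 0 0 0 0 -1; 0 0 0 0 -1'; python3 -c "from h import *;st()"
```

```text
t: 3.4
position: [0.5803, -0.0773, 0.0507]
orientation: [0.994, 0.11, 0.0, -0.0]
wrist_force: [-0.5, 1.5, 2.2]
finger_gap: 0.0233
finger_force: 30.0
t 3.4 drawer mm [-69.5 -61.9  50.7] F [-0.21  1.54  2.15] gap 23.3 gf 30.0 yaw 12.65
```

Gripped. Lifting along the arc to about 0.3 rad.

```bash
python3 -m crank '0 0 -0.5 0 -1; -0.05 0 -0.5 0 -1; -0.1 0 -0.5 0 -1; -0.1 0 -0.5 0 -1; -0.15 0 -0.5 0 -1; 0 0 -0.2 0 -1; 0 0 0 0 -1; 0 0 0 0 -1'; python3 -c "from h import *;st()"
```

```text
t: 4.4
position: [0.5758, -0.0787, 0.0775]
orientation: [0.994, 0.11, -0.001, 0.0]
wrist_force: [-3.9, 0.2, -1.0]
finger_gap: 0.0241
finger_force: 30.0
t 4.4 drawer mm [-74.2 -62.3  77.5] F [-3.77  1.07 -0.97] gap 24.1 gf 30.0 yaw 12.63
```

```bash
python3 -m crank '0 -0.3 0 0 -1; 0 -0.3 0 0 -1; 0 0 0 0 -1'
python3 - <<'E'
from h import *
st()
p,d=env.read_camera("side"); cv2.imwrite("pics/s2.png",cv2.resize(cv2.cvtColor(p,cv2.COLOR_RGB2BGR)[90:210,220:380],(800,600)))
E
```

```text
t: 4.78
position: [0.5745, -0.0724, 0.0774]
orientation: [0.994, 0.11, -0.0, 0.0]
wrist_force: [-4.5, -1.2, -2.1]
finger_gap: 0.0237
finger_force: 30.0
t 4.78 drawer mm [-74.1 -55.9  77.4] F [-4.66 -0.19 -2.14] gap 23.7 gf 30.0 yaw 12.66
```

View pics/s2.png

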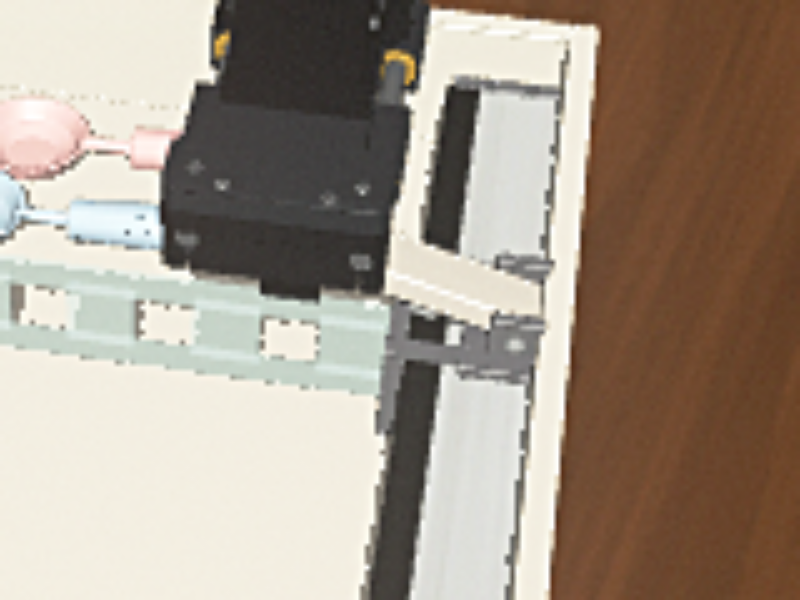

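The lever is clearly up, with the tooth visible at crop (465,330), and the divider moves freely. Sliding it to about 71 mm.

```bash
python3 -m crank '0 -0.5 0 0 -1; 0 -0.8 0 0 -1; 0 -0.8 0 0 -1; 0 -0.8 0 0 -1; 0 -0.8 0 0 -1; 0 -0.8 0 0 -1; 0 -0.8 0 0 -1; 0 -0.8 0 0 -1; 0 -0.4 0 0 -1; 0 0 0 0 -1; 0 0 0 0 -1'; python3 -c "from h import *;st()"
```

```text
t: 6.2
position: [0.5602, -0.0081, 0.0773]
orientation: [0.994, 0.11, -0.0, -0.0]
wrist_force: [-4.5, -0.9, -2.2]
finger_gap: 0.0236
finger_force: 30.0
t 6.2 drawer mm [-74.1  10.   77.3] F [-4.63  0.08 -2.21] gap 23.6 gf 30.0 yaw 12.69
```

Travel is about 72 mm. Lowering until the tooth touches the rail, with readings on the way.

```bash
s(){ python3 -c "from h import *;st()"; }
python3 -m crank '0.1 0 0.3 0 -1; 0.1 0 0.3 0 -1; 0 0 0 0 -1' >/dev/null; s; python3 -m crank '0.05 0 0.2 0 -1; 0 0 0 0 -1' >/dev/null; s;  python3 -m crank '0 0 0.1 0 -1; 0 0 0 0 -1' >/dev/null; s; python3 -m crank '0 0 0.1 0 -1; 0 0 0 0 -1' >/dev/null; s
```

```text
t 6.58 drawer mm [-72.2  10.   71.3] F [-5.09  0.6  -1.04] gap 23.2 gf 30.0 yaw 12.68
t 6.83 drawer mm [-71.7   9.9  69.5] F [-4.93  1.87  0.7 ] gap 23.6 gf 30.0 yaw 12.68
t 7.08 drawer mm [-71.5   9.9  68.7] F [-5.84  1.48  1.67] gap 23.5 gf 30.0 yaw 12.68
t 7.33 drawer mm [-71.3   9.9  68. ] F [-6.64  2.2   3.48] gap 23.5 gf 30.0 yaw 12.68
```

```bash
s(){ python3 -c "from h import *;st()"; }
python3 -m crank '-0.1 0 0.1 0 -1; 0 0 0 0 -1' >/dev/null; s; python3 -m crank '0 0 0.1 0 -1; 0 0 0 0 -1' >/dev/null; s
```

```text
t 7.58 drawer mm [-71.2   9.9  67.7] F [-3.02  1.41  6.55] gap 23.4 gf 30.0 yaw 12.69
t 7.83 drawer mm [-71.    9.9  67. ] F [-3.49  1.37  7.6 ] gap 23.5 gf 30.0 yaw 12.69
```

Contact is at z≈67.7, as predicted for 0.19 rad, and 7.6 N is a gentle press. Now I feel along in 1 mm rows, with a guard between rows that stops on a drop or on side force.

```bash
cat > g.py <<'E'
from h import *
s=env.state();p=np.array(s["position"])-C;f=np.array(s["wrist_force"])
print("tr %.1f z %.1f Fx %.1f Fy %.1f Fz %.1f"%(p@Y*1000+62.1,p[2]*1000,f@X,f@Y,f[2]))
raise SystemExit(int(p[2]<.0662 or f[2]<4 or f[2]>12 or abs(f@Y)>14))
E
g(){ python3 g.py; }; exec 3>&1
python3 -m crank '0 -0.1 0 0 -1' >/dev/null && g && python3 -m crank '0 -0.1 0 0 -1' >/dev/null && g && python3 -m crank '0 -0.1 0 0 -1' >/dev/null && g && python3 -m crank '0 -0.1 0 0 -1' >/dev/null && g && python3 -m crank '0 -0.1 0 0 -1' >/dev/null && g && python3 -m crank '0 -0.1 0 0 -1' >/dev/null && g && python3 -m crank '0 -0.1 0 0 -1' >/dev/null && g && python3 -m crank '0 -0.1 0 0 -1' >/dev/null && g
```

```text
tr 72.2 z 67.0 Fx -3.5 Fy -3.7 Fz 6.6
tr 72.3 z 67.0 Fx -3.3 Fy -5.6 Fz 6.6
tr 72.6 z 67.0 Fx -2.1 Fy -6.4 Fz 5.4
tr 73.2 z 67.0 Fx -2.2 Fy -7.0 Fz 5.3
tr 74.0 z 67.0 Fx -3.0 Fy -7.8 Fz 5.8
tr 74.8 z 67.0 Fx -2.6 Fy -9.3 Fz 5.3
tr 75.8 z 67.0 Fx -2.8 Fy -8.7 Fz 5.1
tr 76.7 z 67.0 Fx -2.8 Fy -8.3 Fz 5.7
```

```bash
sed -i 's/.0662/.0665/; s/f\[2\]<4/f[2]<2.5/' g.py; g(){ python3 g.py; }
python3 -m crank '0 -0.1 0 0 -1' >/dev/null && g && python3 -m crank '0 -0.1 0 0 -1' >/dev/null && g && python3 -m crank '0 -0.1 0 0 -1' >/dev/null && g && python3 -m crank '0 -0.1 0 0 -1' >/dev/null && g && python3 -m crank '0 -0.1 0 0 -1' >/dev/null && g && python3 -m crank '0 -0.1 0 0 -1' >/dev/null && g && python3 -m crank '0 -0.1 0 0 -1' >/dev/null && g && python3 -m crank '0 -0.1 0 0 -1' >/dev/null && g && python3 -m crank '0 -0.1 0 0 -1' >/dev/null && g && python3 -m crank '0 -0.1 0 0 -1' >/dev/null && g && python3 -m crank '0 -0.1 0 0 -1' >/dev/null && g && python3 -m crank '0 -0.1 0 0 -1' >/dev/null && g && python3 -m crank '0 -0.1 0 0 -1' >/dev/null && g && python3 -m crank '0 -0.1 0 0 -1' >/dev/null && g && python3 -m crank '0 -0.1 0 0 -1' >/dev/null && g && python3 -m crank '0 -0.1 0 0 -1' >/dev/null && g
```

```text
tr 77.7 z 67.0 Fx -2.0 Fy -8.7 Fz 5.9
tr 78.7 z 67.0 Fx -2.1 Fy -8.5 Fz 5.5
tr 79.7 z 67.0 Fx -2.6 Fy -8.1 Fz 5.8
tr 80.7 z 67.0 Fx -2.6 Fy -7.6 Fz 5.5
tr 81.7 z 67.0 Fx -2.1 Fy -9.1 Fz 5.5
tr 82.7 z 67.0 Fx -3.2 Fy -8.1 Fz 5.6
tr 83.7 z 67.0 Fx -2.8 Fy -8.3 Fz 5.2
tr 84.7 z 67.0 Fx -1.5 Fy -8.7 Fz 5.1
tr 85.7 z 67.0 Fx -2.3 Fy -8.6 Fz 5.3
tr 86.8 z 67.0 Fx -2.1 Fy -7.5 Fz 6.2
tr 87.7 z 67.0 Fx -2.3 Fy -7.9 Fz 6.1
tr 88.7 z 67.0 Fx -2.5 Fy -8.8 Fz 5.0
tr 89.7 z 67.0 Fx -1.5 Fy -8.0 Fz 5.8
tr 90.7 z 67.0 Fx -2.8 Fy -9.2 Fz 5.6
tr 91.7 z 67.0 Fx -2.3 Fy -8.7 Fz 5.8
tr 92.8 z 67.0 Fx -3.0 Fy -8.0 Fz 6.4
```

```bash
g(){ python3 g.py; }
python3 -m crank '0 -0.1 0 0 -1' >/dev/null && g && python3 -m crank '0 -0.1 0 0 -1' >/dev/null && g && python3 -m crank '0 -0.1 0 0 -1' >/dev/null && g && python3 -m crank '0 -0.1 0 0 -1' >/dev/null && g && python3 -m crank '0 -0.1 0 0 -1' >/dev/null && g && python3 -m crank '0 -0.1 0 0 -1' >/dev/null && g && python3 -m crank '0 -0.1 0 0 -1' >/dev/null && g && python3 -m crank '0 -0.1 0 0 -1' >/dev/null && g && python3 -m crank '0 -0.1 0 0 -1' >/dev/null && g && python3 -m crank '0 -0.1 0 0 -1' >/dev/null && g && python3 -m crank '0 -0.1 0 0 -1' >/dev/null && g && python3 -m crank '0 -0.1 0 0 -1' >/dev/null && g && python3 -m crank '0 -0.1 0 0 -1' >/dev/null && g && python3 -m crank '0 -0.1 0 0 -1' >/dev/null && g && python3 -m crank '0 -0.1 0 0 -1' >/dev/null && g && python3 -m crank '0 -0.1 0 0 -1' >/dev/null && g
```

```text
tr 93.7 z 67.0 Fx -2.8 Fy -8.2 Fz 6.2
tr 94.8 z 67.0 Fx -2.0 Fy -8.2 Fz 5.9
tr 95.7 z 67.0 Fx -2.9 Fy -8.4 Fz 5.6
tr 96.8 z 67.0 Fx -3.1 Fy -8.4 Fz 5.6
tr 97.8 z 67.0 Fx -2.7 Fy -8.3 Fz 6.1
tr 98.8 z 67.0 Fx -2.3 Fy -8.7 Fz 6.0
tr 99.8 z 67.0 Fx -2.1 Fy -8.2 Fz 5.9
tr 100.8 z 67.0 Fx -2.2 Fy -9.1 Fz 6.3
tr 101.8 z 67.0 Fx -1.9 Fy -9.0 Fz 5.7
tr 102.8 z 67.0 Fx -2.7 Fy -7.9 Fz 6.0
tr 103.8 z 67.0 Fx -2.8 Fy -8.4 Fz 6.0
tr 104.8 z 67.0 Fx -3.4 Fy -8.6 Fz 5.9
tr 105.8 z 67.0 Fx -3.0 Fy -8.8 Fz 7.2
tr 106.8 z 67.0 Fx -2.4 Fy -9.3 Fz 6.0
tr 107.8 z 67.0 Fx -1.7 Fy -8.5 Fz 6.3
tr 108.8 z 67.0 Fx -2.6 Fy -8.8 Fz 6.2
```

```bash
g(){ python3 g.py; }
python3 -m crank '0 -0.1 0 0 -1' >/dev/null && g && python3 -m crank '0 -0.1 0 0 -1' >/dev/null && g && python3 -m crank '0 -0.1 0 0 -1' >/dev/null && g && python3 -m crank '0 -0.1 0 0 -1' >/dev/null && g && python3 -m crank '0 -0.1 0 0 -1' >/dev/null && g && python3 -m crank '0 -0.1 0 0 -1' >/dev/null && g && python3 -m crank '0 -0.1 0 0 -1' >/dev/null && g && python3 -m crank '0 -0.1 0 0 -1' >/dev/null && g && python3 -m crank '0 -0.1 0 0 -1' >/dev/null && g && python3 -m crank '0 -0.1 0 0 -1' >/dev/null && g && python3 -m crank '0 -0.1 0 0 -1' >/dev/null && g && python3 -m crank '0 -0.1 0 0 -1' >/dev/null && g && python3 -m crank '0 -0.1 0 0 -1' >/dev/null && g && python3 -m crank '0 -0.1 0 0 -1' >/dev/null && g && python3 -m crank '0 -0.1 0 0 -1' >/dev/null && g && python3 -m crank '0 -0.1 0 0 -1' >/dev/null && g
```

```text
tr 109.8 z 67.0 Fx -2.5 Fy -9.2 Fz 6.2
tr 110.8 z 67.0 Fx -2.6 Fy -9.1 Fz 5.4
tr 111.8 z 67.0 Fx -1.7 Fy -8.2 Fz 5.5
tr 112.8 z 67.0 Fx -2.5 Fy -8.9 Fz 5.3
tr 113.8 z 67.0 Fx -1.7 Fy -8.9 Fz 7.5
tr 114.8 z 67.0 Fx -1.9 Fy -8.3 Fz 6.0
tr 115.9 z 67.0 Fx -2.2 Fy -8.1 Fz 6.9
tr 116.8 z 67.0 Fx -2.9 Fy -9.1 Fz 6.5
tr 118.2 z 66.9 Fx -1.0 Fy -6.6 Fz 7.2
tr 119.5 z 66.9 Fx -2.2 Fy -7.0 Fz 6.9
tr 121.6 z 66.8 Fx -1.7 Fy -1.2 Fz 4.7
tr 123.3 z 66.6 Fx 0.4 Fy -1.0 Fz 5.7
tr 124.4 z 66.4 Fx 2.4 Fy -1.6 Fz 4.7
```

Side friction vanished between 118 and 122 mm and z started to fall, so the tooth is over the slot. I'll stop there and press gently.

```bash
s(){ python3 -c "from h import *;st()"; }; python3 -m crank '0 0 0 0 -1; 0 0 0 0 -1' >/dev/null; s; python3 -m crank '0 0 0.1 0 -1; 0 0 0 0 -1' >/dev/null; s
```

```text
t 14.7 drawer mm [-71.   62.4  66.4] F [ 1.79 -1.01  5.05] gap 23.7 gf 30.0 yaw 12.67
t 14.95 drawer mm [-70.8  62.4  65.3] F [ 5.03 -0.71  4.48] gap 23.4 gf 30.0 yaw 12.67
```

No resistance, so the tooth is entering. Continuing down in small guarded steps.

```bash
s(){ python3 -c "from h import *
st(); f=env.state()['wrist_force']; raise SystemExit(int(f[2]>10))"; }; python3 -m crank '0.1 0 0.1 0 -1; 0 0 0 0 -1' >/dev/null; s && python3 -m crank '0 0 0.1 0 -1; 0 0 0 0 -1' >/dev/null; s && python3 -m crank '0.05 0 0.2 0 -1; 0 0 0 0 -1' >/dev/null; s && python3 -m crank '0 0 0.2 0 -1; 0 0 0 0 -1' >/dev/null; s
```

```text
t 15.2 drawer mm [-70.7  62.3  63.8] F [2.87 0.12 3.67] gap 23.7 gf 30.0 yaw 12.66
t 15.45 drawer mm [-70.6  62.3  62.9] F [5.23 0.75 4.52] gap 23.5 gf 30.0 yaw 12.66
t 15.7 drawer mm [-70.4  62.3  60.6] F [6.28 1.37 1.91] gap 23.7 gf 30.0 yaw 12.67
t 15.95 drawer mm [-70.3  62.2  58.6] F [6.5  1.34 2.91] gap 23.3 gf 30.0 yaw 12.66
```

```bash
s(){ python3 -c "from h import *
st(); f=env.state()['wrist_force']; raise SystemExit(int(f[2]>10))"; }; python3 -m crank '0.05 0 0.2 0 -1; 0 0 0 0 -1' >/dev/null; s && python3 -m crank '0.05 0 0.2 0 -1; 0 0 0 0 -1' >/dev/null; s && python3 -m crank '0.05 0 0.2 0 -1; 0 0 0 0 -1' >/dev/null; s && python3 -m crank '0 0 0.1 0 -1; 0 0 0 0 -1' >/dev/null; s && python3 -m crank '0 0 0.1 0 -1; 0 0 0 0 -1' >/dev/null; s && python3 -m crank '0 0 0.1 0 -1; 0 0 0 0 -1' >/dev/null; s
```

```text
t 16.2 drawer mm [-70.2  62.1  56.4] F [5.46 0.54 1.96] gap 23.5 gf 30.0 yaw 12.66
t 16.45 drawer mm [-70.1  62.   54.1] F [4.09 2.39 1.16] gap 23.7 gf 30.0 yaw 12.65
t 16.7 drawer mm [-70.   61.9  52. ] F [1.31 1.26 1.68] gap 23.9 gf 30.0 yaw 12.64
t 16.95 drawer mm [-70.   61.8  51.2] F [-1.57  1.29  3.11] gap 23.8 gf 30.0 yaw 12.64
t 17.2 drawer mm [-69.9  61.8  50.6] F [-3.78  2.19  7.24] gap 23.6 gf 30.0 yaw 12.64
t 17.45 drawer mm [-69.9  61.7  50.1] F [-6.22  1.26 14.32] gap 23.7 gf 30.0 yaw 12.63
```

The force rises at z≈50.6, the same height as when the lever was locked, so it is at its stop. Open, retreat and check.

```bash
python3 -m crank '0 0 0 0 -0.4; 0 0 0 0 -0.2; 0 0 0 0 0; 0 0 0 0 0' >/dev/null; python3 -c "from h import *;st()"; python3 -m crank '0 0 -0.5 0 0; 0 0 -1 0 0; 0 0 -3 0 0; 0 0 -4 0 0; 0 0 -5 0 0; -4 4 0 0 0; -4 4 0 0 0; -4 4 0 0 0; -4 4 0 0 0; 0 0 0 0 0; 0 0 0 0 0'
python3 - <<'E'
from h import *
st()
p,d=env.read_camera("side"); cv2.imwrite("pics/s3.png",cv2.cvtColor(p,cv2.COLOR_RGB2BGR)[60:310,90:360].repeat(2,0).repeat(2,1))
E
```

```text
t 17.95 drawer mm [-69.4  61.8  49.4] F [ 0.58 -0.05  0.06] gap 41.4 gf 0.0 yaw 12.64
t: 19.32
position: [0.4328, -0.1472, 0.1853]
orientation: [0.994, 0.11, 0.001, 0.0]
wrist_force: [-1.1, 0.7, 0.2]
finger_gap: 0.0441
finger_force: 0.0
t 19.32 drawer mm [-228.7  -98.1  185.3] F [-0.95  0.97  0.19] gap 44.1 gf 0.0 yaw 12.65
```

View pics/s3.png

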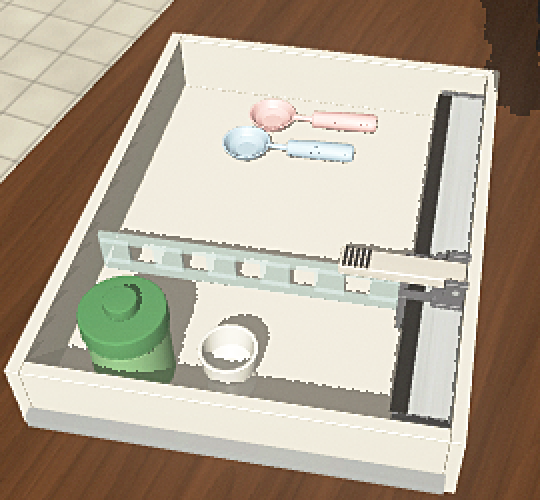

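The lever lies level over the panel, with its ribs at about side pixel (268.5,188.5). The cup, dispenser and spoons are undisturbed. One numerical check of the pedal height from the two views.

Run:
```python
from h import *
def ribs(img,n,y):
    u,v=proj(n,C+X*-.072+Y*y+[0,0,.075]); u0,v0=int(u),int(v); r=9
    g=cv2.cvtColor(img,cv2.COLOR_BGR2HSV)[v0-r:v0+r+1,u0-r:u0+r+1].astype(int)
    k=cv2.blur(((g[...,2]<150)).astype(np.float32),(3,3)); yy,xx=np.mgrid[-r:r+1,-r:r+1]
    w=k*(k>.3); return (u,v),(u0+(xx*w).sum()/w.sum(), v0+(yy*w).sum()/w.sum())
p=cv2.cvtColor(env.read_camera("top")[0],cv2.COLOR_RGB2BGR)
cv2.imwrite("pics/t3.png",cv2.resize(p[160:240,200:320],(780,520),interpolation=cv2.INTER_CUBIC))
a=cv2.imread("pics/side0.png")
s=cv2.cvtColor(env.read_camera("side")[0],cv2.COLOR_RGB2BGR)
print("side start",ribs(a,"side",-.0625)); print("side now",ribs(s,"side",.0615)); print("top now pred",proj("top",C+X*-.072+Y*.0615+[0,0,.075]))
```

```text
side start ((np.float64(278.6135984690581), np.float64(140.8732598038001)), (np.float64(278.0231213895506), np.float64(141.34296717023588)))
side now ((np.float64(268.6694363778812), np.float64(188.357689531707)), (np.float64(268.5797979910265), np.float64(186.78787876530126)))
top now pred [236.49542075 206.3242669 ]
```

View pics/t3.png

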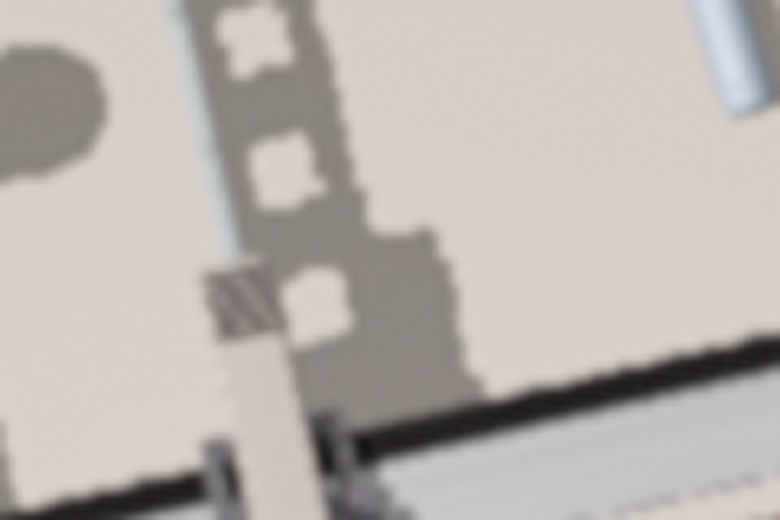

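The top view has the ribs at about (237.4,206.6), within 1 px of the prediction for a lowered lever. To be sure of the angle, I'll touch the pedal's top with shut fingers. It should be at z≈0.075.

```bash
python3 -c "
from h import *
print(two((237.4,206.6),(268.5,188.5)))"
python3 -m crank '4 -4 0 0 -1; 4 -4 0 0 -1; 4 -4 0 0 -1; 3.9 -4 0 0 -1; 0 0 0 0 -1; 0 0 5 0 -1; 0 0 4 0 -1; 0 0 0.7 0 -1; 0 0 0.5 0 -1; 0 0 0 0 -1; 0 0 0 0 -1' >/dev/null
s(){ python3 -c "from h import *
st(); f=env.state()['wrist_force']; raise SystemExit(int(f[2]>7))"; }; s && python3 -m crank '0 0 0.2 0 -1; 0 0 0 0 -1' >/dev/null; s && python3 -m crank '0 0 0.2 0 -1; 0 0 0 0 -1' >/dev/null; s && python3 -m crank '0 0 0.2 0 -1; 0 0 0 0 -1' >/dev/null; s && python3 -m crank '0 0 0.2 0 -1; 0 0 0 0 -1' >/dev/null; s
```

```text
(array([0.55129907, 0.0409424 , 0.07254937]), np.float64(0.0012131322856695113))
t 20.85 drawer mm [-69.6  61.7  83.8] F [-0.37  0.44  0.5 ] gap 0.6 gf 0.0 yaw 12.64
t 21.1 drawer mm [-70.3  61.8  80.7] F [ 0.08 -0.23  0.03] gap 0.5 gf 0.0 yaw 12.64
t 21.35 drawer mm [-70.5  61.9  78.3] F [-0.54 -0.07 -0.11] gap 0.1 gf 0.0 yaw 12.64
t 21.6 drawer mm [-70.5  61.9  76.3] F [-0.31 -0.56  0.47] gap 0.5 gf 0.0 yaw 12.65
t 21.85 drawer mm [-70.2  61.8  75.1] F [-1.54  0.49  5.83] gap 0.2 gf 2.9 yaw 12.64
```

Contact is at z≈75.4 mm, exactly the top of a fully lowered lever. One light extra press, then retreat and hand in.

```bash
python3 -m crank '0 0 0.1 0 -1; 0 0 0 0 -1' >/dev/null; python3 -c "from h import *;st()"; python3 -m crank '0 0 -1 0 -1; 0 0 -3 0 -1; 0 0 -5 0 -1; 0 0 -3 0 -1; 0 0 0 0 -1; 0 0 0 0 -1; 0 0 0 0 -1' >/dev/null; python3 -c "
from h import *
st(); print(env.sign_off())"
```

```text
t 22.1 drawer mm [-70.1  61.8  74.7] F [-5.2   0.29 12.11] gap -0.0 gf 6.1 yaw 12.64
t 22.98 drawer mm [-71.   61.9 192.4] F [ 0.11 -0.23  0.24] gap 0.6 gf 0.0 yaw 12.65
the job is handed in; nothing more can be done
None
```

The spoon bay is wider: the divider is locked in the second slot, about 124 mm along the rail. The lever is fully down, confirmed by touch, and the other things in the drawer look undisturbed. The job is handed in; no verdict came back.

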